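# Turn a plug gauge past three marks and draw it out to its groove

### The job

The plug gauge stands fully home in the bore of the test block: take it by its head and, keeping it seated, turn it counter-clockwise (seen from above) so that its pointer stops for about a second at the one-dot mark, then at the two-dot mark, then at the three-dot mark. With the pointer still at the three-dot mark, draw the gauge straight up without wedging it, until the ring groove round its shank is level with the top of the block, and finish while holding it there, its lower end still in the bore. Leave the other things on the bench where they are.

Things in the scene. Friction and masses are not known exactly. Their poses are not given: they have to be found in the camera images.
- bore_block: test block, screwed down: grey foot 112 (along its x) x 96 x 10 mm, grey post 50 x 50 mm, on it an aluminium plate 112 x 104 x 8 mm whose top is 72 mm above the bench. A vertical bore 17 mm wide, 64 mm deep goes down its middle. Origin: centre of the underside; z up. The three marks lie on the plate's top, on its -x side, towards the robot.
- plug_gauge: loose steel plug gauge, 0.14 to 0.28 kg, upright in the bore, held by weight and friction only. Origin: on its axis at the underside of the collar (28 mm wide, 6 mm high), which rests on the plate when fully home; z up. Shank below: 16 mm thick, 58 mm long. The pointer sticks out of the collar along the gauge's -x; at the start it stands 0.25 to 0.5 rad short of the one-dot mark.
- head (a point): middle of the gauge's head, on its axis 41 mm above its origin: a block 26 mm along the gauge's x, 18 mm along its y, 50 mm high (16 to 66 mm above the origin), flat sides; pinch it across the 18 mm. Below it a neck 15 mm thick. All three marks can be reached in one grasp.
- pointer_tip (a point): tip of the gauge's pointer, 35.5 mm from the axis, 3 mm above the collar's underside
- groove (a point): centre of the dark ring groove round the shank (2 to 3 mm wide), on the gauge's axis, 35 mm below its origin
- foot (a point): lower end of the shank, on the axis, 58 mm below the origin
- bore_mouth (a point): middle of the bore at the plate's top, 72 mm above the bench; z up
- mark_1 (a point): where the pointer tip stands at the one-dot mark: on the plate's top 36 mm from the bore's axis. The mark is a short black radial line with one dot beside it; seen from the robot the leftmost (robot's left, +y). The pointer is at it when the gauge's yaw is the block's yaw - 0.45 rad
- mark_2 (a point): the same for the middle mark, a line with two dots: gauge's yaw = block's yaw
- mark_3 (a point): the same for the rightmost mark (robot's right), a line with three dots: gauge's yaw = block's yaw + 0.45 rad. From mark 1 to mark 3 the gauge's yaw grows (the goal's direction of turning)
- iron_head_1: bystander: golf iron head lying down, 79 x 88 x 11 mm, left of the block
- ferrule_1: bystander: small black ferrule standing right of the block, 14 mm wide, 22 mm high
- ferrule_2: bystander: the same, beside the first
- sanding_block: bystander: sanding block, 58 x 105 x 35 mm, behind the block
- marker: bystander: marker pen lying in front of the block, 16 x 135 x 17 mm
- hex_keys: bystander: folding hex key set, 31 x 86 x 22 mm, right of the block
There are look-alikes about, which are no part of the job. Leave any red look-alike of the plug_gauge alone.

How it is judged:
By the outcome, as a careful person would: the job done as asked, in the order asked, and still so for the second after the job is handed in, while the arm keeps its last pose, push and grip.
It also fails if it takes over 51 s, if anything falls off the work surface, if the arm or the gripper's body presses on something with over 40 N, if the wrist force passes 120 N, or if a joint passes its speed limit or range.

### The arm

A 6-joint arm with a two-finger parallel gripper is mounted at the origin on a cart in front of the work surface, level with it; the furniture and walls round the work are solid. World frame = base frame: x ahead of the robot, y to its left, z up, the work surface at z = 0. Lengths are in m, angles in rad, forces in N, time in s.
With the tool pointing down it reaches from about 0.3 to 0.75 m from the base axis. Payload 8.5 kg.
Tool frame: the origin (TCP) lies at the centre of the arm's flange, where the gripper is bolted on; the fingertips stand 173 mm ahead of it and the grasp point (between the pads) lies 155 mm ahead of it (env.hold_point_z is the distance from the TCP to the grasp point, in m); z points along the fingers, y is the direction in which the jaws open and shut (so a half turn about z gives the same grasp; the last joint's range is limited). The gripper opens to 85 mm and grips with 20 to 120 N. Pads are 22 mm wide; open, the fingers measure 114 mm over their backs; the gripper's body (76 mm by 85 mm) begins 54 mm behind the grasp point. The pads swing forward as they close: fully open they stand 13 mm farther back than shut.
Start: joints at [0.894, 0.381, 1.297, -0, 1.464, -0.215], TCP at [0.245, 0.492, 0.405] pointing down, gripper open.
Joint ranges: [-3.11, 3.11], [-0.89, 2.33], [0.22, 2.48], [-1.42, 4.56], [0.17, 2.85], [-2.88, 2.88]. Speed limits (rad/s): [2.39, 2.39, 3.14, 3.14, 3.14, 3.14].

### API

Orientations are given as a unit quaternion [x, y, z, w].
In Python, from bench import readout, eyes, env, models gives the robot as it stands. The module is installed in compiled form; this text tells all that it offers.
- The arm moves only by the tool move_arm, never from a script. Its argument "series" is a list of rows, each an object of numbers: "rx", "ry", "rz": the turn, a rotation vector about the tool's x, y, z in rad; "x", "y", "z": the shift along the tool's x, y, z in mm; "claw": the closure in counts, from 0 (fully open) to 255 (shut). In form: [{"rx": .., "ry": .., "rz": .., "x": .., "y": .., "z": .., "claw": ..}, ...]. A call has 1 to 8 rows; each row is the pose to reach, as a shift and turn from the pose measured when the call began, along the tool's axes at that moment; what a row does not reach only later rows make up. A row lasts 1/10 s, in which the tool goes at most 50 mm and 8.59 degrees, less where a joint would pass 70% of its speed; a pose out of reach is approached as far as the arm can. A call with a gripper value outside its range is refused whole. The fingers move at their own pace and stop on an object; "newtons" is the grip in N (left out, the last holds). Time passes only in rows, so rows that repeat a pose let the fingers close. It gives the time, the measured TCP pose, the force and the opening at its end, in the units of the state.
- readout.sense(): the state, without advancing time (a new reading comes with each control period).
- eyes.camera(name): name is "scene" or "top" or "wrist"; returns the picture (384x512x3 uint8, red, green, blue); there is no depth.
- eyes.get_calibration(name): a dict with "camera_matrix" (3x3 intrinsics, pixels), "origin" and "orientation" of the camera in the world; the wrist camera has in their place "tool_from_camera" (4x4, takes a point from camera to tool coordinates, whose origin is the TCP and whose axes are the flange's). Camera axes: x right, y down, z forward; pixel columns grow to the right and rows downward; lengths in m; the calibration is good to about 2 mm. A picture is of the moment at which its call begins: read the wrist's pose just before it. get_calibration takes no time and is no camera call.
- env.hand_in(): hands the job in, once; it reports no verdict.
Trained networks look in the newest picture that a camera, given by its name, has taken for a name from the list of things; names that differ only in an ending like _2 or _b are one class to them, and where a whole thing is asked for, a point or a joint stands for the part that bears it (a point fixed in the world has none). Each returns a list of dicts, best first, with "p" (0 to 1); they miss things now and then, are a little off and sometimes report something else, mostly with a low value. They report only what shows in the picture. A call takes as long as a camera call. They do not tell look-alikes from the thing itself.
- models.recognise(name, camera): "rect" ([centre column, centre row, width, height] in pixels, round what is visible of it).
- models.outline_of(name, camera): "pixels" (384x512 bool, what is visible of it) and "rect" ([centre column, centre row, width, height] in pixels, round what is visible of it).
The state is a dict: "time": time; "joint_positions": joint angles; "qvel": joint speeds; "joint_torque": joint torques, N m; "eef_pos": TCP position; "tool_rot": TCP orientation; "force": force on the tool from outside, world axes, zero at the start; "moment": the same for the moment, N m; "finger_gap": finger opening in m.
Only numpy, scipy, OpenCV 4.12 (cv2) and the standard library are available. Lean on these libraries where they do the work, as an engineer would, in place of code of your own. Each camera call takes 0.05 s, during which the arm holds its last target. There are 200 camera calls.

## Working session

There is one attempt and no reset: what is moved stays moved. The work goes in short steps, Python scripts to look and compute and a tool call to move; the robot and the scene stay as the last step left them, time stands still between calls to the robot, and variables do not carry over. Pictures are saved under pics/ and viewed, on a budget of 10 in all, crops included, one or two more only if the job needs it, and the job is handed in when it is done.

Besides the shell and the picture viewer there is one more tool, called after "Request:" as name(argument=value, ...) on one line, values as JSON. move_arm: Moves the arm, as the interface text tells. Its arguments: {"type":"object","properties":{"series":{"type":"array"},"newtons":{"type":"number"}},"required":["series"]}

```bash
mkdir -p pics; cat > h.py <<'E'
import numpy as np, cv2
from scipy.spatial.transform import Rotation as R
from bench import readout, eyes, env, models
def cam(n):
    c=eyes.get_calibration(n); K=np.array(c["camera_matrix"])
    if n=="wrist":
        s=readout.sense(); T=np.eye(4); T[:3,:3]=R.from_quat(s["tool_rot"]).as_matrix(); T[:3,3]=s["eef_pos"]
        T=T@np.array(c["tool_from_camera"])
    else:
        T=np.eye(4); o=np.array(c["orientation"]); T[:3,:3]=R.from_quat(o).as_matrix() if o.size==4 else o
        T[:3,3]=c["origin"]
    return K,T
def on_plane(K,T,uv,z):
    d=T[:3,:3]@np.linalg.inv(K)@np.array([uv[0],uv[1],1.]); return T[:3,3]+d*(z-T[2,3])/d[2]
def proj(K,T,p):
    q=K@(T[:3,:3].T@(np.array(p)-T[:3,3])); return q[:2]/q[2]
def save(n,im): cv2.imwrite(f"pics/{n}.png",im[:,:,::-1])
E
python3 - <<'E'
from h import *
s=readout.sense(); print(s["time"],s["eef_pos"],s["tool_rot"],s["force"],s["finger_gap"],env.hold_point_z)
ims=[]
for n in("top","scene"):
    K,T=cam(n); im=eyes.camera(n); save(n,im)
    print(n,T.round(3).tolist(),K.round(1).tolist())
    for o in("bore_block","plug_gauge"):
        for d in models.recognise(o,n)[:3]: print(o,round(d["p"],2),np.round(d["rect"],1),on_plane(K,T,d["rect"][:2],.1).round(3))
E
```

```text
0.0 [0.24504182 0.49234365 0.40410736] [ 2.28850562e-01  9.73461286e-01 -6.68370513e-04 -3.14369025e-04] [-0.02150555 -0.13358955  0.89406244] 0.08520976186541555 0.1547
top [[-0.018, -0.995, 0.099, 0.427], [-1.0, 0.016, -0.023, 0.186], [0.021, -0.099, -0.995, 0.966], [0.0, 0.0, 0.0, 1.0]] [[363.5, 0.0, 255.3], [0.0, 363.5, 195.1], [0.0, 0.0, 1.0]]
bore_block 0.76 [242.3 197.7  49.3  52.5] [0.507 0.197 0.1  ]
plug_gauge 0.72 [295.9 241.9  20.3  10.4] [0.4   0.072 0.1  ]
plug_gauge 0.54 [180.9 226.3  17.5  16.5] [0.442 0.343 0.1  ]
plug_gauge 0.46 [334.4 249.1  23.8   7.1] [ 0.382 -0.019  0.1  ]
scene [[-0.621, -0.314, 0.718, -0.103], [-0.784, 0.248, -0.57, 0.659], [0.001, -0.916, -0.4, 0.438], [0.0, 0.0, 0.0, 1.0]] [[368.0, 0.0, 255.4], [0.0, 368.0, 189.7], [0.0, 0.0, 1.0]]
bore_block 0.73 [248.2 217.2  58.9  54.4] [0.406 0.272 0.1  ]
bore_block 0.56 [194.4 236.9  42.9  18.1] [0.406 0.392 0.1  ]
plug_gauge 0.83 [202.4 241.1  15.1  58.5] [0.385 0.389 0.1  ]
plug_gauge 0.79 [320.1 206.4  21.   52.3] [0.351 0.126 0.1  ]
plug_gauge 0.75 [244.2 191.2  11.5  33.7] [0.512 0.203 0.1  ]
```

View pics/top.png

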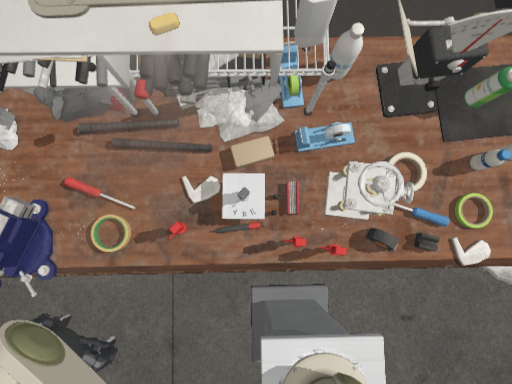

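View pics/scene.png

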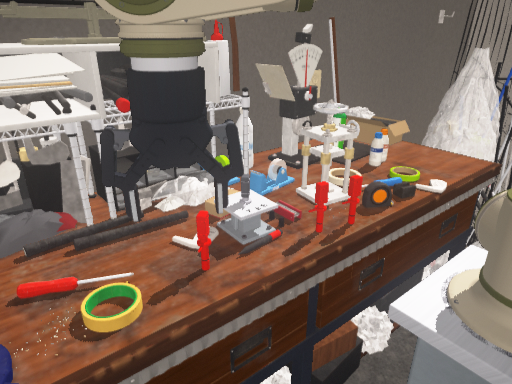

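Top view: the plate is at about px (243,197) with the dark gauge head at (243,193), marks toward the robot. Three red look-alikes stand at (178,229), (299,241) and (337,250). The scene view agrees: the real gauge is at (245,190), and the reds are in front. I'll fit the plate and plan the approach next.

```bash
python3 - <<'E'
from h import *
print(np.round(eyes.get_calibration("wrist")["tool_from_camera"],3).tolist(), np.round(eyes.get_calibration("wrist")["camera_matrix"],0).tolist())
im=cv2.imread("pics/top.png"); K,T=cam("top")
m=((im.min(2)>170)&(np.ptp(im,2)<25)).astype(np.uint8)
sub=np.zeros_like(m); sub[168:225,215:272]=m[168:225,215:272]
r=cv2.minAreaRect(cv2.findNonZero(cv2.morphologyEx(sub,cv2.MORPH_OPEN,np.ones((3,3))))); b=cv2.boxPoints(r)
w=np.array([on_plane(K,T,p,.072) for p in b]); c=w.mean(0)
print(r,w.round(4).tolist(),c.round(4))
for i in range(4): e=w[(i+1)%4]-w[i]; print(np.linalg.norm(e).round(4),np.arctan2(e[1],e[0]).round(3))
s=readout.sense(); M=R.from_quat(s["tool_rot"]).as_matrix()
print("to above (tool mm)",(M.T@(c-s["eef_pos"])*1000).round(1), M.round(3).tolist())
E
```

```text
[[0.001, -0.965, -0.263, 0.067], [1.0, 0.001, -0.0, 0.0], [0.0, -0.263, 0.965, 0.031], [0.0, 0.0, 0.0, 1.0]] [[310.0, 0.0, 259.0], [0.0, 310.0, 192.0], [0.0, 0.0, 1.0]]
((243.5, 195.5), (45.0, 41.0), 90.0) [[0.5723, 0.2445, 0.072], [0.5709, 0.1427, 0.072], [0.4591, 0.1449, 0.072], [0.4608, 0.2455, 0.072]] [0.5158 0.1944 0.072 ]
0.1018 -1.585
0.1118 3.121
0.1006 1.554
0.1115 -0.009
to above (tool mm) [-375.2 -146.   332.6] [[-0.895, 0.446, -0.0], [0.446, 0.895, -0.0], [0.0, -0.0, -1.0]]
```

Request:
move_arm(series=[{"x": -45,"y": -18,"z": 0,"rz": 0.04,"claw": 0},{"x": -90,"y": -36,"z": 0,"rz": 0.08,"claw": 0},{"x": -135,"y": -53,"z": 0,"rz": 0.12,"claw": 0},{"x": -180,"y": -70,"z": 0,"rz": 0.17,"claw": 0},{"x": -225,"y": -88,"z": 0,"rz": 0.21,"claw": 0},{"x": -270,"y": -105,"z": 0,"rz": 0.25,"claw": 0},{"x": -320,"y": -125,"z": 0,"rz": 0.3,"claw": 0},{"x": -370,"y": -145,"z": 0,"rz": 0.35,"claw": 0}])

```text
invalid input
```

Request:
move_arm(series=[{"x": -5,"y": -2,"z": 10,"claw": 0},{"x": -5,"y": -2,"z": 20,"claw": 0},{"x": -5,"y": -2,"z": 20,"claw": 0}])

```text
invalid input
```

```bash
cat > look.py <<'E'
import sys
from h import *
s=readout.sense(); print(s["time"],np.round(s["eef_pos"],4),R.from_quat(s["tool_rot"]).as_matrix().round(3).tolist(),np.round(s["joint_positions"],2),s["finger_gap"],np.round(s["force"],1))
K,T=cam("wrist"); im=eyes.camera("wrist"); save(sys.argv[1],im)
for o in("bore_block","plug_gauge","head","pointer_tip","mark_1","mark_2","mark_3","bore_mouth"):
    try:
        for d in models.recognise(o,"wrist")[:2]: print(o,round(d["p"],2),np.round(d["rect"],1),on_plane(K,T,d["rect"][:2],.072).round(4))
    except Exception as e: print(o,e)
np.savez(sys.argv[1]+".npz",K=K,T=T)
cv2.imwrite(f"pics/{sys.argv[1]}b.png",cv2.resize(im[:,:,::-1],(768,576),interpolation=cv2.INTER_CUBIC))
E
python3 look.py w1
```

```text
0.3 [0.2451 0.4924 0.4045] [[-0.895, 0.446, -0.0], [0.446, 0.895, -0.0], [0.0, -0.0, -1.0]] [ 0.89  0.38  1.3   0.    1.46 -0.22] 0.0852481290582699 [-0.8 -0.2  0.3]
head 0.52 [235.2 324.8  11.7   5. ] [0.3872 0.3917 0.072 ]
pointer_tip 0.41 [234.2 325.2   7.5   4.5] [0.3872 0.3904 0.072 ]
```

View pics/w1b.png

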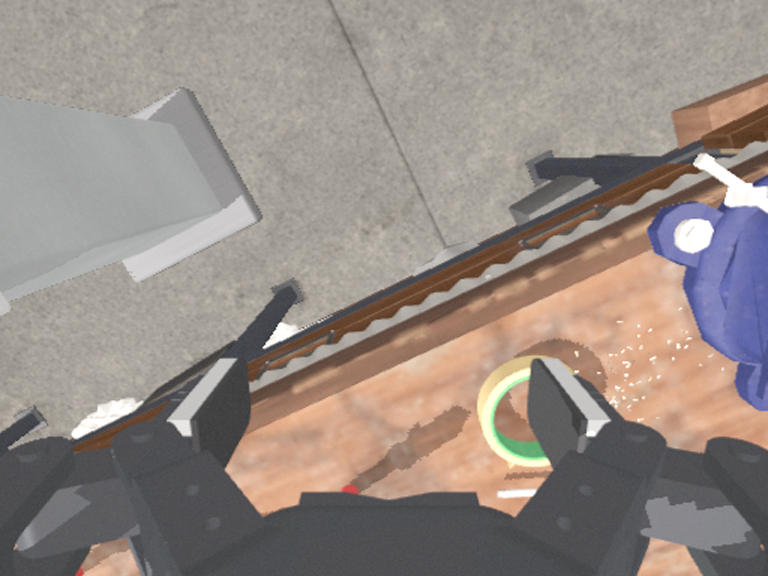

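The moves were refused as invalid, probably because rows need all the keys. The picture only shows the start place: bench edge, tape roll and both pads. Retrying with full rows.

Request:
move_arm(series=[{"rx": 0,"ry": 0,"rz": 0.04,"x": -45,"y": -18,"z": 0,"claw": 0},{"rx": 0,"ry": 0,"rz": 0.08,"x": -90,"y": -36,"z": 0,"claw": 0},{"rx": 0,"ry": 0,"rz": 0.12,"x": -135,"y": -53,"z": 0,"claw": 0},{"rx": 0,"ry": 0,"rz": 0.17,"x": -180,"y": -70,"z": 0,"claw": 0},{"rx": 0,"ry": 0,"rz": 0.21,"x": -225,"y": -88,"z": 0,"claw": 0},{"rx": 0,"ry": 0,"rz": 0.25,"x": -270,"y": -105,"z": 0,"claw": 0},{"rx": 0,"ry": 0,"rz": 0.3,"x": -320,"y": -125,"z": 0,"claw": 0},{"rx": 0,"ry": 0,"rz": 0.35,"x": -370,"y": -145,"z": 0,"claw": 0}])

```text
time: 1.55
eef_pos: [0.5076, 0.2017, 0.4049]
tool_rot: [0.396, 0.918, 0.0, 0.0]
force: [0.7, 0.2, -0.3]
finger_gap: 0.0855
```

Request:
move_arm(series=[{"rx": 0,"ry": 0,"rz": 0,"x": -10,"y": 0,"z": 0,"claw": 0},{"rx": 0,"ry": 0,"rz": 0,"x": -10,"y": 0,"z": 0,"claw": 0},{"rx": 0,"ry": 0,"rz": 0,"x": -10,"y": 0,"z": 0,"claw": 0}])

```text
time: 1.85
eef_pos: [0.5138, 0.1952, 0.4049]
tool_rot: [0.395, 0.919, 0.0, -0.0]
force: [-0.2, -0.9, -0.2]
finger_gap: 0.0855
```

```bash
python3 look.py w2
```

```text
1.85 [0.5138 0.1952 0.4049] [[-0.687, 0.726, -0.0], [0.726, 0.687, 0.001], [0.001, 0.0, -1.0]] [ 0.15  0.38  1.3   0.    1.46 -0.61] 0.08549874450717557 [-0.2 -0.9 -0.2]
bore_block 0.73 [260.9 172.4 149.3 153.1] [0.5116 0.2003 0.072 ]
bore_block 0.68 [190.1 188.6  11.7  11.6] [0.4714 0.1392 0.072 ]
plug_gauge 0.93 [ 33.3 240.4  66.6  44.5] [ 0.3879 -0.0177  0.072 ]
plug_gauge 0.83 [260.1 174.1  28.9  68.4] [0.5122 0.1985 0.072 ]
head 0.95 [ 83.5 194.9  82.1  56. ] [0.3973 0.06   0.072 ]
head 0.94 [ 34.1 238.1  68.2  40.1] [ 0.387  -0.0149  0.072 ]
pointer_tip 0.94 [259.4 174.4  27.1  69.9] [0.5119 0.1978 0.072 ]
pointer_tip 0.87 [317.6   9.3  27.4  14.7] [0.4478 0.339  0.072 ]
mark_1 0.6 [258.3 170.7 152.6 147.7] [0.5086 0.1998 0.072 ]
mark_2 0.6 [258.3 170.7 152.6 147.7] [0.5086 0.1998 0.072 ]
mark_3 0.6 [258.3 170.7 152.6 147.7] [0.5086 0.1998 0.072 ]
bore_mouth 0.73 [261.6 171.8 149.1 147.3] [0.5117 0.2012 0.072 ]
```

View pics/w2b.png

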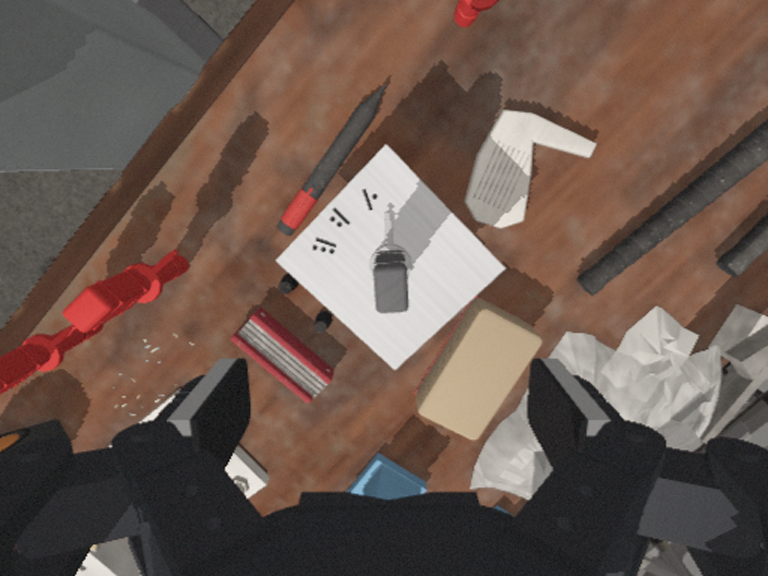

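Wrist view (768-scale): plate corners at about (387,145), (505,268), (396,369), (277,258). The one-dot mark is at (370,198), two-dot at (339,217), three-dot at (323,245). The pointer tip is at about (390,206), just short of one-dot, and the head top runs from (375,262) to (408,312).

```bash
cat > fit.py <<'E'
from h import *
from scipy.optimize import least_squares
d=np.load("w2.npz"); K,T=d["K"],d["T"]; im=cv2.imread("pics/w2.png")
m=((im.min(2)>95)&(np.ptp(im.astype(int),2)<30)).astype(np.uint8)
z=np.zeros_like(m); z[85:255,175:345]=m[85:255,175:345]; z=cv2.morphologyEx(z,cv2.MORPH_OPEN,np.ones((3,3)))
n,l,st,_=cv2.connectedComponentsWithStats(z); i=1+st[1:,4].argmax()
c=max(cv2.findContours((l==i).astype(np.uint8),0,2)[0],key=cv2.contourArea); h=cv2.convexHull(c)
b=cv2.boxPoints(cv2.minAreaRect(h)); print("rect px",b.round(1).tolist())
P=np.array([on_plane(K,T,p,.072)[:2] for p in h[:,0].astype(float)])
# signed distance of hull edges to 112x104 rectangle, using hull points
def f(q):
    c,s=np.cos(q[2]),np.sin(q[2]); v=(P-q[:2])@np.array([[c,-s],[s,c]])
    e=np.abs(v)-[.056,.052]; return np.where(e.max(1)<0,e.max(1),np.hypot(*np.maximum(e,0).T))
r=least_squares(f,[.515,.195,-.02],loss="soft_l1",f_scale=.001); x,y,a=r.x
print("block",r.x.round(4),"rms mm",np.sqrt(np.mean(r.fun**2))*1000)
tip=on_plane(K,T,(390/1.5,206/1.5),.075)[:2]; v=tip-r.x[:2]; gy=np.arctan2(-v[1],-v[0])
print("tip r",np.hypot(*v),"gauge yaw",gy,"rel",gy-a)
ht=on_plane(K,T,(391/1.5,285/1.5),.138); print("head top",ht.round(4))
o=cv2.resize(im,(768,576),interpolation=cv2.INTER_CUBIC)
def dot(p,col): u=proj(K,T,p)*1.5; cv2.circle(o,tuple(int(k) for k in u.round()),3,col,1)
for k in(-.45,0,.45): dot([x-.036*np.cos(a+k),y-.036*np.sin(a+k),.072],(0,0,255))
dot([x-.0355*np.cos(gy),y-.0355*np.sin(gy),.075],(255,0,0))
Rg=R.from_euler("z",gy).as_matrix()
for sx in(-1,1):
    for sy in(-1,1):
        dot(np.array([x,y,.138])+Rg@[sx*.013,sy*.009,0],(0,255,0)); 
        dot(np.array([x,y,.072])+R.from_euler("z",a).as_matrix()@[sx*.056,sy*.052,0],(0,200,255))
cv2.imwrite("pics/ov.png",cv2.resize(o[130:390,260:520],None,fx=2.2,fy=2.2))
s=readout.sense(); M=R.from_quat(s["tool_rot"]).as_matrix()
yaw=np.arctan2(M[1,1],M[0,1])-np.pi/2; print("tool yaw",yaw,"rz needed",-(gy-yaw),"shift",(M.T@(np.array([x,y,.113+.1547])-s["eef_pos"])*1000).round(1))
E
python3 fit.py
```

```text
rect px [[181.0, 171.0], [257.0, 95.0], [338.5, 176.5], [262.5, 252.5]]
block [ 0.5136  0.1971 -0.0233] rms mm 0.4198356923571433
tip r 0.03834134346620026 gauge yaw -0.8079081229887014 rel -0.7846500216302749
head top [0.5115 0.1995 0.138 ]
tool yaw -0.8132648050429832 rz needed -0.005356682054281747 shift [  2.2   1.1 137.3]
```

View pics/ov.png

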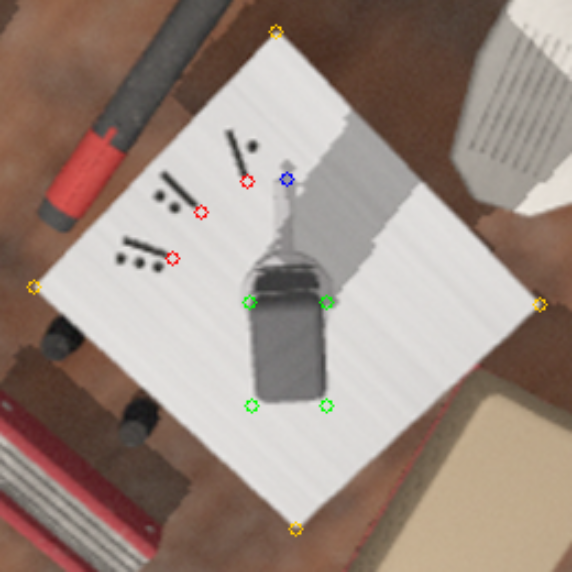

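The overlay fits. The plate corners coincide to under 1 mm, the gauge yaw is about 0.335 rad short of mark 1, and the tool yaw already matches. I'll go down to just above the head for a closer look.

Request:
move_arm(series=[{"rx": 0,"ry": 0,"rz": 0,"x": 1,"y": 1,"z": 35,"claw": 0},{"rx": 0,"ry": 0,"rz": 0,"x": 2,"y": 1,"z": 65,"claw": 0},{"rx": 0,"ry": 0,"rz": 0,"x": 2,"y": 1,"z": 82,"claw": 0},{"rx": 0,"ry": 0,"rz": 0,"x": 2,"y": 1,"z": 82,"claw": 0},{"rx": 0,"ry": 0,"rz": 0,"x": 2,"y": 1,"z": 82,"claw": 0}])

```text
time: 2.8
eef_pos: [0.5138, 0.197, 0.3236]
tool_rot: [0.395, 0.918, 0.0, 0.0]
force: [-0.6, -0.0, 0.3]
finger_gap: 0.085
```

```bash
cat > look2.py <<'E'
import sys
from h import *
s=readout.sense(); print(s["time"],np.round(s["eef_pos"],4),np.round(s["joint_positions"],2),np.round(s["force"],1),np.round(s["moment"],2),s["finger_gap"])
M=R.from_quat(s["tool_rot"]).as_matrix(); print("yaw",np.arctan2(M[1,1],M[0,1])-np.pi/2, "tilt",M[:2,2])
K,T=cam("wrist"); im=eyes.camera("wrist"); np.savez(sys.argv[1]+".npz",K=K,T=T); save(sys.argv[1],im)
print("grasp pt px",proj(K,T,s["eef_pos"]+M@[0,0,.1547]),"axis at top of head",proj(K,T,s["eef_pos"]+M@[0,0,s["eef_pos"][2]-.138]))
cv2.imwrite(f"pics/{sys.argv[1]}b.png",cv2.resize(im[:,:,::-1],(768,576),interpolation=cv2.INTER_CUBIC))
E
python3 look2.py w3
```

```text
2.8 [0.5138 0.197  0.3236] [ 0.15  0.45  1.43  0.    1.26 -0.61] [-0.6 -0.   0.3] [-0.02  0.   -0.01] 0.08497147592294901
yaw -0.813212248643364 tilt [0.00115014 0.00029398]
grasp pt px [259.17377024 265.41620746] axis at top of head [259.12234292 237.09793389]
```

View pics/w3b.png

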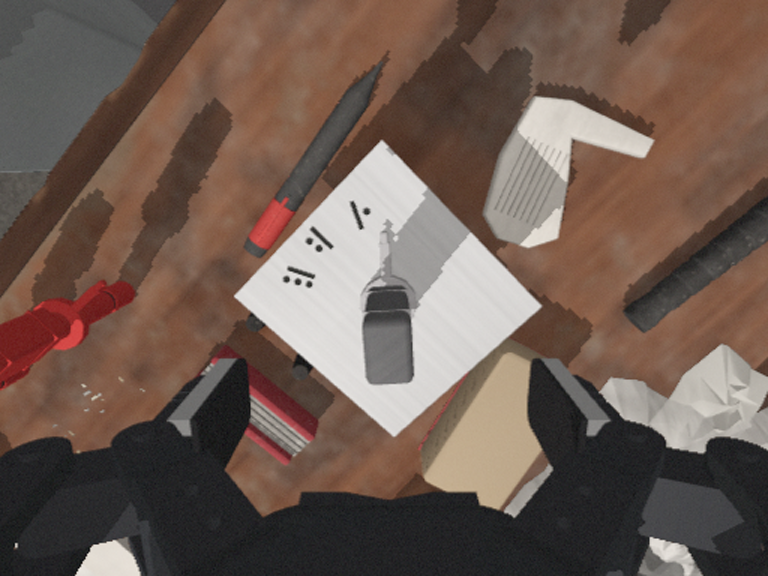

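Close view (768-scale): head top has corners at about (364,313), (411,309), (413,381), (368,384), plate corners at (384,141), (541,307), (394,436), (235,296), and the tip at (387,221). I'll make one joint fit of both views, including the visible pad corners, to settle the offset along the tool's x.

```bash
cat > joint.py <<'E'
from h import *
from scipy.optimize import least_squares
V=[np.load(f"w{i}.npz") for i in(2,3)]; K=V[0]["K"]; C=np.array(eyes.get_calibration("wrist")["tool_from_camera"])
tools=[v["T"]@np.linalg.inv(C) for v in V]
# order: plate corners (-x,+y),(+x,+y),(+x,-y),(-x,-y); tip; head top
obs=[np.array([(387,145),(505,268),(396,369),(277,258),(390.5,204),(391.4,288.6)])/1.5,
     np.array([(384,141),(541,307),(394,436),(235,296),(387,221),(389,347)])/1.5]
def pts(q):
    Rb=R.from_euler("z",q[2]).as_matrix(); Rg=R.from_euler("z",q[3]).as_matrix(); o=np.array([q[0],q[1],.072])
    return [o+Rb@[a*.056,b*.052,0] for a,b in((-1,1),(1,1),(1,-1),(-1,-1))]+[o+Rg@[-.0355,0,.003],o+[0,0,.066]]
def f(q,full=False):
    D=np.eye(4); D[:3,:3]=R.from_rotvec(q[4:7]).as_matrix(); D[:3,3]=q[7:10]; Cc=C@D; e=[]
    for t,o in zip(tools,obs): e.append(np.array([proj(K,t@Cc,p) for p in pts(q)])-o)
    if full: return np.array(e)
    pad=[(531,360),(247,360)]; ep=[]
    for sgn,u in((1,pad[0]),(-1,pad[1])): ep.append((proj(K,Cc,[.011,sgn*.0425,.160])-np.array(u)/1.5)/3)
    return np.r_[np.ravel(e),np.ravel(ep),q[4:7]/.008,q[7:10]/.0015]
r=least_squares(f,[.514,.197,-.02,-.8]+[0]*6); q=r.x; S=np.sqrt(np.diag(np.linalg.inv(r.jac.T@r.jac)))
print(q.round(4),S.round(4)); print(f(q,True).round(1).tolist())
s=readout.sense(); M=R.from_quat(s["tool_rot"]).as_matrix(); print("shift tool mm",(M.T@(np.r_[q[:2],.113+.1547]-s["eef_pos"])*1e3).round(2), "rel yaw",q[3]-q[2])
E
python3 joint.py
```

```text
[ 5.115e-01  1.997e-01 -2.910e-02 -7.917e-01  8.200e-03 -1.900e-03
 -4.000e-04  2.000e-04  0.000e+00 -1.500e-03] [0.001  0.001  0.0084 0.019  0.0038 0.0039 0.0072 0.0009 0.0009 0.0008]
[[[0.1, -1.4], [0.5, -0.4], [-0.8, -0.1], [-0.5, 0.3], [-0.2, 3.7], [0.3, -0.1]], [[-0.6, -2.7], [0.8, -2.0], [-0.1, -1.0], [-0.1, -2.4], [0.3, 4.4], [0.0, 1.5]]]
shift tool mm [3.710e+00 3.000e-02 5.642e+01] rel yaw -0.7625716349174868
```

The fit gives a shift of about (3.5, 0, 56) mm in the tool frame. Its plate and head residuals are at most about 2.7 px. The tip residual is about 4 px, so I'll check the pointer against the marks visually later. Descending now, then a gentle close.

Request:
move_arm(series=[{"rx": 0,"ry": 0,"rz": 0,"x": 2,"y": 0,"z": 20,"claw": 0},{"rx": 0,"ry": 0,"rz": 0,"x": 3.5,"y": 0,"z": 40,"claw": 60},{"rx": 0,"ry": 0,"rz": 0,"x": 3.5,"y": 0,"z": 55,"claw": 100},{"rx": 0,"ry": 0,"rz": 0,"x": 3.5,"y": 0,"z": 55,"claw": 140},{"rx": 0,"ry": 0,"rz": 0,"x": 3.5,"y": 0,"z": 55,"claw": 140}], newtons=25)

```text
time: 3.35
eef_pos: [0.5119, 0.1996, 0.2704]
tool_rot: [0.395, 0.918, 0.001, 0.002]
force: [0.1, -0.9, 0.1]
finger_gap: 0.0386
```

Request:
move_arm(series=[{"rx": 0,"ry": 0,"rz": 0,"x": 0,"y": 0,"z": 0,"claw": 180},{"rx": 0,"ry": 0,"rz": 0,"x": 0,"y": 0,"z": 0,"claw": 220},{"rx": 0,"ry": 0,"rz": 0,"x": 0,"y": 0,"z": 0,"claw": 255},{"rx": 0,"ry": 0,"rz": 0,"x": 0,"y": 0,"z": 0,"claw": 255},{"rx": 0,"ry": 0,"rz": 0,"x": 0,"y": 0,"z": 0,"claw": 255}], newtons=25)

```text
time: 3.85
eef_pos: [0.5119, 0.1994, 0.2717]
tool_rot: [0.395, 0.919, 0.001, 0.003]
force: [-3.0, -2.3, 7.4]
finger_gap: 0.0177
```

```bash
cat > st.py <<'E'
from h import *
def st():
    s=readout.sense(); M=R.from_quat(s["tool_rot"]).as_matrix()
    print("t",round(s["time"],2),"pos",np.round(s["eef_pos"],4),"yaw",round(float(np.arctan2(M[1,1],M[0,1])-np.pi/2),4),"tilt",M[:2,2].round(4),"gap",round(s["finger_gap"],4),"F tool",(M.T@s["force"]).round(1),"M tool",(M.T@s["moment"]).round(2)); return s,M
if __name__=="__main__": st()
E
python3 st.py
```

```text
t 3.85 pos [0.5119 0.1994 0.2717] yaw -0.813 tilt [ 0.0056 -0.    ] gap 0.0177 F tool [ 0.4 -3.7 -7.4] M tool [ 0.87 -0.16  0.01]
```

Gripped (gap 17.7 mm, pressing lightly down). Now turning to mark 1, with the small tilt removed.

Request:
move_arm(series=[{"rx": 0.004,"ry": 0.004,"rz": -0.06,"x": -0.5,"y": 0,"z": 1,"claw": 255},{"rx": 0.004,"ry": 0.004,"rz": -0.12,"x": -0.5,"y": 0,"z": 1,"claw": 255},{"rx": 0.004,"ry": 0.004,"rz": -0.18,"x": -0.5,"y": 0,"z": 1,"claw": 255},{"rx": 0.004,"ry": 0.004,"rz": -0.23,"x": -0.5,"y": 0,"z": 1,"claw": 255},{"rx": 0.004,"ry": 0.004,"rz": -0.28,"x": -0.5,"y": 0,"z": 1,"claw": 255},{"rx": 0.004,"ry": 0.004,"rz": -0.32,"x": -0.5,"y": 0,"z": 1,"claw": 255},{"rx": 0.004,"ry": 0.004,"rz": -0.338,"x": -0.5,"y": 0,"z": 1,"claw": 255},{"rx": 0.004,"ry": 0.004,"rz": -0.338,"x": -0.5,"y": 0,"z": 1,"claw": 255}], newtons=30)

```text
time: 4.65
eef_pos: [0.5123, 0.1986, 0.2718]
tool_rot: [0.235, 0.972, -0.001, 0.001]
force: [-3.1, -4.3, 6.0]
finger_gap: 0.0173
```

```bash
python3 st.py; python3 look2.py w4; python3 - <<'E'
import cv2
im=cv2.imread("pics/w4.png"); cv2.imwrite("pics/w4c.png",cv2.resize(im[90:290,160:360],(800,800))[0:600])
E
```

```text
t 4.65 pos [0.5123 0.1986 0.2718] yaw -0.4748 tilt [ 0.0014 -0.0018] gap 0.0173 F tool [ 0.7 -5.2 -6. ] M tool [ 0.98 -0.1   0.08]
4.65 [0.5123 0.1986 0.2718] [ 0.15  0.51  1.5  -0.    1.13 -0.94] [-3.1 -4.3  6. ] [-0.92  0.36 -0.08] 0.017279396236729926
yaw -0.47477741241494553 tilt [ 0.00140585 -0.00178102]
grasp pt px [258.3559677  265.44008111] axis at top of head [258.26147896 292.80941344]
```

View pics/w4c.png

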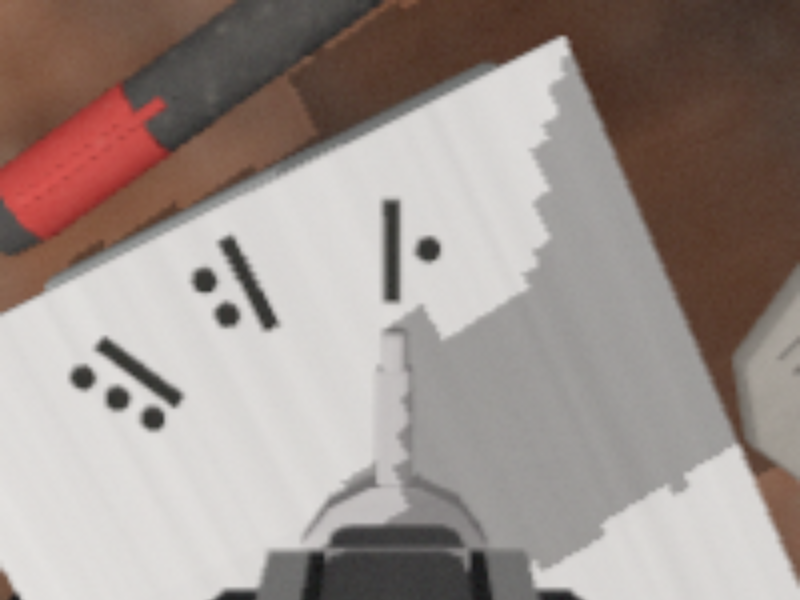

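The pointer stands right on the one-dot line (tip at (393,330), line at x=391). Dwell here, easing off the side force.

Request:
move_arm(series=[{"rx": 0,"ry": 0,"rz": -0.004,"x": 0,"y": -0.7,"z": 1,"claw": 255},{"rx": 0,"ry": 0,"rz": -0.004,"x": 0,"y": -0.7,"z": 1,"claw": 255},{"rx": 0,"ry": 0,"rz": -0.004,"x": 0,"y": -0.7,"z": 1,"claw": 255},{"rx": 0,"ry": 0,"rz": -0.004,"x": 0,"y": -0.7,"z": 1,"claw": 255},{"rx": 0,"ry": 0,"rz": -0.004,"x": 0,"y": -0.7,"z": 1,"claw": 255},{"rx": 0,"ry": 0,"rz": -0.004,"x": 0,"y": -0.7,"z": 1,"claw": 255},{"rx": 0,"ry": 0,"rz": -0.004,"x": 0,"y": -0.7,"z": 1,"claw": 255},{"rx": 0,"ry": 0,"rz": -0.004,"x": 0,"y": -0.7,"z": 1,"claw": 255}])

```text
time: 5.5
eef_pos: [0.512, 0.1982, 0.2717]
tool_rot: [0.233, 0.972, -0.0, 0.002]
force: [-2.1, -0.1, 6.4]
finger_gap: 0.0177
```

```bash
python3 st.py
```

```text
t 5.5 pos [0.512  0.1982 0.2717] yaw -0.4713 tilt [ 0.0029 -0.0011] gap 0.0177 F tool [ 1.8 -1.1 -6.4] M tool [0.17 0.35 0.04]
```

Request:
move_arm(series=[{"rx": 0,"ry": 0.003,"rz": 0,"x": 0,"y": 0,"z": 1,"claw": 255},{"rx": 0,"ry": 0.003,"rz": -0.06,"x": 0,"y": 0,"z": 1,"claw": 255},{"rx": 0,"ry": 0.003,"rz": -0.13,"x": 0,"y": 0,"z": 1,"claw": 255},{"rx": 0,"ry": 0.003,"rz": -0.21,"x": 0,"y": 0,"z": 1,"claw": 255},{"rx": 0,"ry": 0.003,"rz": -0.29,"x": 0,"y": 0,"z": 1,"claw": 255},{"rx": 0,"ry": 0.003,"rz": -0.36,"x": 0,"y": 0,"z": 1,"claw": 255},{"rx": 0,"ry": 0.003,"rz": -0.42,"x": 0,"y": 0,"z": 1,"claw": 255},{"rx": 0,"ry": 0.003,"rz": -0.451,"x": 0,"y": 0,"z": 1,"claw": 255}])

```text
time: 6.3
eef_pos: [0.5121, 0.1976, 0.2717]
tool_rot: [0.009, 1.0, -0.001, 0.001]
force: [-3.0, -7.0, 8.0]
finger_gap: 0.0177
```

Request:
move_arm(series=[{"rx": 0,"ry": 0,"rz": 0,"x": 0,"y": 0,"z": 1,"claw": 255},{"rx": 0,"ry": 0,"rz": 0,"x": 0,"y": 0,"z": 1,"claw": 255}])

```text
time: 6.5
eef_pos: [0.5119, 0.1975, 0.2717]
tool_rot: [0.009, 1.0, -0.001, 0.001]
force: [-3.2, -1.7, 7.5]
finger_gap: 0.0178
```

```bash
python3 st.py; python3 look2.py w5; python3 - <<'E'
import cv2
im=cv2.imread("pics/w5.png"); cv2.imwrite("pics/w5c.png",cv2.resize(im[90:290,160:360],(800,800))[0:600])
E
```

```text
t 6.5 pos [0.5119 0.1975 0.2717] yaw -0.0185 tilt [ 0.0018 -0.0023] gap 0.0178 F tool [ 3.1 -1.7 -7.5] M tool [ 0.31  0.63 -0.05]
6.5 [0.5119 0.1975 0.2717] [ 0.15  0.51  1.5  -0.    1.13 -1.4 ] [-3.2 -1.7  7.5] [-0.3   0.63  0.04] 0.017762786724026695
yaw -0.018541728576447536 tilt [ 0.0017614 -0.0023192]
grasp pt px [257.33268693 265.08916176] axis at top of head [257.05959698 292.44208029]
```

View pics/w5c.png

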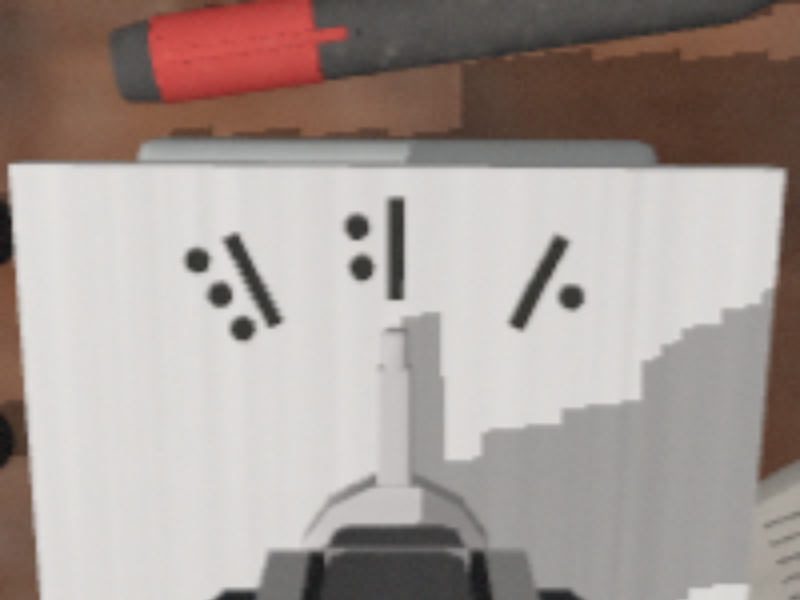

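The pointer is on the two-dot line (tip x=395, line x=396). Dwell, easing the side force a little.

Request:
move_arm(series=[{"rx": 0,"ry": 0,"rz": 0,"x": 0.5,"y": -0.3,"z": 1,"claw": 255},{"rx": 0,"ry": 0,"rz": 0,"x": 0.5,"y": -0.3,"z": 1,"claw": 255},{"rx": 0,"ry": 0,"rz": 0,"x": 0.5,"y": -0.3,"z": 1,"claw": 255},{"rx": 0,"ry": 0,"rz": 0,"x": 0.5,"y": -0.3,"z": 1,"claw": 255},{"rx": 0,"ry": 0,"rz": 0,"x": 0.5,"y": -0.3,"z": 1,"claw": 255},{"rx": 0,"ry": 0,"rz": 0,"x": 0.5,"y": -0.3,"z": 1,"claw": 255},{"rx": 0,"ry": 0,"rz": 0,"x": 0.5,"y": -0.3,"z": 1,"claw": 255},{"rx": 0,"ry": 0,"rz": 0,"x": 0.5,"y": -0.3,"z": 1,"claw": 255}])

```text
time: 7.35
eef_pos: [0.5115, 0.1973, 0.2717]
tool_rot: [0.009, 1.0, -0.001, 0.002]
force: [-1.3, -0.0, 5.5]
finger_gap: 0.0177
```

```bash
python3 st.py
```

```text
t 7.35 pos [0.5115 0.1973 0.2717] yaw -0.0187 tilt [ 0.0035 -0.0018] gap 0.0177 F tool [ 1.3 -0.1 -5.5] M tool [-0.02  0.28  0.  ]
```

Request:
move_arm(series=[{"rx": -0.001,"ry": 0.003,"rz": 0,"x": 0,"y": 0,"z": 1,"claw": 255},{"rx": -0.001,"ry": 0.003,"rz": -0.06,"x": 0,"y": 0,"z": 1,"claw": 255},{"rx": -0.001,"ry": 0.003,"rz": -0.13,"x": 0,"y": 0,"z": 1,"claw": 255},{"rx": -0.001,"ry": 0.003,"rz": -0.21,"x": 0,"y": 0,"z": 1,"claw": 255},{"rx": -0.001,"ry": 0.003,"rz": -0.29,"x": 0,"y": 0,"z": 1,"claw": 255},{"rx": -0.001,"ry": 0.003,"rz": -0.36,"x": 0,"y": 0,"z": 1,"claw": 255},{"rx": -0.001,"ry": 0.003,"rz": -0.42,"x": 0,"y": 0,"z": 1,"claw": 255},{"rx": -0.001,"ry": 0.003,"rz": -0.443,"x": 0,"y": 0,"z": 1,"claw": 255}])

```text
time: 8.15
eef_pos: [0.5118, 0.1967, 0.2717]
tool_rot: [-0.211, 0.977, -0.002, 0.001]
force: [-1.3, -6.5, 7.8]
finger_gap: 0.0177
```

Request:
move_arm(series=[{"rx": 0,"ry": 0,"rz": 0,"x": 0,"y": -0.3,"z": 1,"claw": 255},{"rx": 0,"ry": 0,"rz": 0,"x": 0,"y": -0.3,"z": 1,"claw": 255}])

```text
time: 8.35
eef_pos: [0.5118, 0.1964, 0.2717]
tool_rot: [-0.211, 0.977, -0.002, 0.001]
force: [-4.3, -1.4, 7.7]
finger_gap: 0.0176
```

```bash
python3 st.py; python3 look2.py w6; python3 - <<'E'
import cv2
im=cv2.imread("pics/w6.png"); cv2.imwrite("pics/w6c.png",cv2.resize(im[90:290,160:360],(800,800))[0:600])
E
```

```text
t 8.35 pos [0.5118 0.1964 0.2717] yaw 0.4259 tilt [ 0.003  -0.0029] gap 0.0176 F tool [ 4.5  0.5 -7.7] M tool [-0.19  0.67 -0.03]
8.35 [0.5118 0.1964 0.2717] [ 0.15  0.51  1.5  -0.    1.13 -1.84] [-4.3 -1.4  7.7] [-0.1   0.69  0.03] 0.017607894595310255
yaw 0.42591727668981294 tilt [ 0.00299587 -0.00289021]
grasp pt px [256.60220678 264.38892547] axis at top of head [256.20381649 291.66830547]
```

View pics/w6c.png

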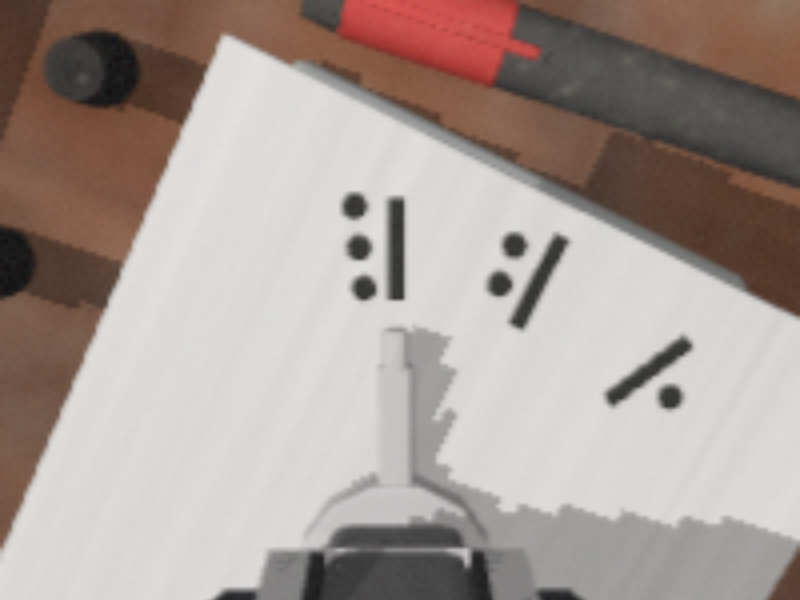

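The pointer is on the three-dot line (tip x=395, line x=396). Dwell while levelling the tool and easing the side force.

Request:
move_arm(series=[{"rx": -0.003,"ry": 0.001,"rz": 0,"x": 0.7,"y": -0.5,"z": 1,"claw": 255},{"rx": -0.003,"ry": 0.001,"rz": 0,"x": 0.7,"y": -0.5,"z": 1,"claw": 255},{"rx": -0.003,"ry": 0.001,"rz": 0,"x": 0.7,"y": -0.5,"z": 1,"claw": 255},{"rx": -0.003,"ry": 0.001,"rz": 0,"x": 0.7,"y": -0.5,"z": 1,"claw": 255},{"rx": -0.003,"ry": 0.001,"rz": 0,"x": 0.7,"y": -0.5,"z": 1,"claw": 255},{"rx": -0.003,"ry": 0.001,"rz": 0,"x": 0.7,"y": -0.5,"z": 1,"claw": 255},{"rx": -0.003,"ry": 0.001,"rz": 0,"x": 0.7,"y": -0.5,"z": 1,"claw": 255},{"rx": -0.003,"ry": 0.001,"rz": 0,"x": 0.7,"y": -0.5,"z": 1,"claw": 255}], newtons=40)

```text
time: 9.2
eef_pos: [0.5116, 0.1958, 0.2717]
tool_rot: [-0.211, 0.977, -0.0, 0.002]
force: [-0.6, -0.2, 6.9]
finger_gap: 0.0179
```

Request:
move_arm(series=[{"rx": 0,"ry": 0,"rz": 0,"x": 0,"y": 0,"z": 0.5,"claw": 255},{"rx": 0,"ry": 0,"rz": 0,"x": 0,"y": 0,"z": 0,"claw": 255}])

```text
time: 9.4
eef_pos: [0.5116, 0.1959, 0.2717]
tool_rot: [-0.211, 0.977, -0.0, 0.002]
force: [-0.3, -0.2, -1.5]
finger_gap: 0.0175
```

```bash
python3 st.py
```

```text
t 9.4 pos [0.5116 0.1959 0.2717] yaw 0.4257 tilt [0.0034 0.    ] gap 0.0175 F tool [ 0.4 -0.1  1.5] M tool [ 0.04  0.04 -0.02]
```

Side forces and moments are now about zero, with the gauge home at TCP z = 0.2717. The target is z = 0.3067, starting with the first part of the draw.

Request:
move_arm(series=[{"rx": 0,"ry": 0,"rz": 0,"x": 0,"y": 0,"z": -1,"claw": 255},{"rx": 0,"ry": 0,"rz": 0,"x": 0,"y": 0,"z": -3,"claw": 255},{"rx": 0,"ry": 0,"rz": 0,"x": 0,"y": 0,"z": -5,"claw": 255},{"rx": 0,"ry": 0,"rz": 0,"x": 0,"y": 0,"z": -7,"claw": 255},{"rx": 0,"ry": 0,"rz": 0,"x": 0,"y": 0,"z": -9,"claw": 255},{"rx": 0,"ry": 0,"rz": 0,"x": 0,"y": 0,"z": -10,"claw": 255}])

```text
time: 10.0
eef_pos: [0.5115, 0.1959, 0.282]
tool_rot: [-0.211, 0.977, -0.0, 0.002]
force: [0.1, -0.3, -2.1]
finger_gap: 0.0173
```

```bash
python3 st.py
```

```text
t 10.0 pos [0.5115 0.1959 0.282 ] yaw 0.4257 tilt [0.0036 0.    ] gap 0.0173 F tool [ 0.  -0.3  2.1] M tool [-0.02  0.02 -0.04]
```

Request:
move_arm(series=[{"rx": 0,"ry": 0,"rz": 0,"x": 0,"y": 0,"z": -3,"claw": 255},{"rx": 0,"ry": 0,"rz": 0,"x": 0,"y": 0,"z": -7,"claw": 255},{"rx": 0,"ry": 0,"rz": 0,"x": 0,"y": 0,"z": -11,"claw": 255},{"rx": 0,"ry": 0,"rz": 0,"x": 0,"y": 0,"z": -15,"claw": 255},{"rx": 0,"ry": 0,"rz": 0,"x": 0,"y": 0,"z": -19,"claw": 255},{"rx": 0,"ry": 0,"rz": 0,"x": 0,"y": 0,"z": -22,"claw": 255},{"rx": 0,"ry": 0,"rz": 0,"x": 0,"y": 0,"z": -24.5,"claw": 255},{"rx": 0,"ry": 0,"rz": 0,"x": 0,"y": 0,"z": -24.5,"claw": 255}])

```text
time: 10.8
eef_pos: [0.5114, 0.1959, 0.3068]
tool_rot: [-0.211, 0.977, -0.0, 0.002]
force: [0.6, 0.0, -1.8]
finger_gap: 0.0175
```

Request:
move_arm(series=[{"rx": 0,"ry": 0,"rz": 0,"x": 0,"y": 0,"z": 0,"claw": 255},{"rx": 0,"ry": 0,"rz": 0,"x": 0,"y": 0,"z": 0,"claw": 255}])

```text
time: 11.0
eef_pos: [0.5114, 0.1959, 0.3067]
tool_rot: [-0.211, 0.977, -0.0, 0.002]
force: [0.1, 0.9, -2.5]
finger_gap: 0.0174
```

```bash
python3 st.py; python3 look2.py w7; python3 - <<'E'
from h import *
im=eyes.camera("scene"); save("s2",im); K,T=cam("scene"); print(proj(K,T,[.5125,.197,.072]))
w=cv2.imread("pics/w7.png")[90:290,160:360]; a=cv2.resize(w,(400,400),interpolation=cv2.INTER_CUBIC)
b=cv2.resize(im[150:250,195:295,::-1],(400,400),interpolation=cv2.INTER_CUBIC); cv2.imwrite("pics/f.png",np.hstack([a,b]))
E
```

```text
t 11.0 pos [0.5114 0.1959 0.3067] yaw 0.4257 tilt [0.0038 0.0001] gap 0.0174 F tool [-0.5  0.7  2.5] M tool [-0.03  0.01  0.01]
11.0 [0.5114 0.1959 0.3067] [ 0.15  0.47  1.46 -0.    1.21 -1.85] [ 0.1  0.9 -2.5] [ 0.03  0.02 -0.01] 0.017449872326735796
yaw 0.4256823820381357 tilt [3.82894666e-03 9.05407874e-05]
grasp pt px [256.60349786 264.39239295] axis at top of head [256.80919482 250.29635284]
[246.16054018 201.49587801]
```

View pics/f.png

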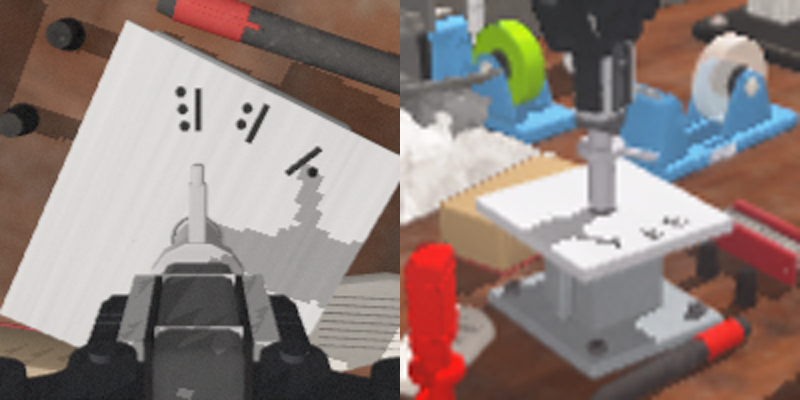

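The left view shows the pointer still on the three-dot line. In the right view the shank is drawn out, with the dark groove band right at the plate's surface (about (600,209)), and the bystanders in view have not moved. Handing in.

```bash
python3 -c "
from h import *
print(env.hand_in())"
```

```text
the job is handed in; nothing more can be done
None
```

I turned the gauge counter-clockwise in one grasp. It stopped for about a second each at the one-, two- and three-dot marks, pressed down with 6–8 N so it stayed seated. I then drew it straight up 35 mm and handed the job in at about 11 s while holding it there.

**Last checks**
- **Pointer:** the wrist pictures showed it on each line to within about 0.01 rad, and it was still on the three-dot line after the draw.
- **Height:** the TCP rose from 0.2717 to 0.3067 m. The last scene picture shows the dark groove at the plate's top, with the lower end still in the bore.
- **Forces:** side force stayed at or below about 1 N in the checks during the draw. The pull was about 2 N, roughly the gauge's own weight, so it did not wedge.
- **Bystanders:** those visible in the last pictures had not moved. I did not check the ones out of view.

**What disagreed or failed**
- **Position:** the cameras differed by about 3–5 mm on where the block is. My joint fit missed the pointer tip by about 4 px, so I centred the gripper by the measured side force instead.
- **Tilt:** the tool read 0.004 rad off vertical at the end. I left it, as the side forces and moments were about zero.
- **Refused moves:** the first two move calls were refused for missing keys and moved nothing.

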